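# Load the battery of a bench data logger and switch it on

### The job

Take the fresh green cell from the blue tray and load it into the data logger's open battery bay: push its flat end back against the coil spring, then bring its knobbed end down behind the red end wall until the cell lies level and fully home in the cradle. Let go of the cell, then flip the red-tipped power lever fully over, towards the red wall's end of the logger, to switch the logger on. Leave the grey spent cell and the other things on the bench where they are.

Things in the scene. Friction and masses are not known exactly. Their poses are not given: they have to be found in the camera images.
- logger: data logger, fixed to the bench: grey plate 124 x 205 mm, 6 mm thick, with an open battery bay and a white console. Origin on the bench under the middle of the bay; x along the bay from spring to red end wall, y left, z up. V cradle (x -36 to -14 and 18 to 28 mm, within 15 mm of the centre line, 35 degree sides) carries a cell with its underside at z = 14.5 mm; beside it bare plate
- bay (a point): middle of a cell lying home: x = 0, y = 0, z = 31 mm in the logger's frame; its knob then touches the red wall and the spring is pressed in 6 mm. A level cell cannot reach the spring over the wall: it goes in flat end first, tilted 25 to 30 degrees with the knob up, presses the spring about 12 mm, then the knob end is lowered. Friction may hold it up: bring it down fully
- end_wall (a point): face of the red end wall on the bay axis, x = +31.5 mm, z = 31 mm in the logger's frame; 34 mm wide, top at z = 36 mm, above that a steel lip flaring outward at 30 degrees from vertical, to x = 37 mm, z = 44 mm. At the other end the spring stands out of a black block 38 mm wide, front face x = -43 mm, top z = 42 mm
- console (a point): point on the white console's top under the lever, at (0, -125, 37) mm in the logger's frame; the console reaches from x = -52 to +48 mm and y = -165 to -85 mm
- spring_contact (a joint): travel of the spring contact: a 14 mm steel disc on a coil spring, centred on the bay axis at z = 31 mm; 0 m = free, face at x = -23 mm in the logger's frame; grows as it is pressed towards -x, stop at 0.016 m. It starts to move at 2 N and stiffens by 0.4 N a mm (4.4 N with a cell home, 8.4 N at the stop)
- power_lever (a joint): angle of the power lever on the console, 0 = off, leaning 0.5 rad towards the logger's -x; 1.0 rad = on, leaning 0.5 rad towards +x. Steel stem 7 mm thick, red ball 13 mm, pivot at (0, -125, 38) mm in the logger's frame, ball 32 mm from the pivot. Stays where it is left; about 2 N at the ball moves it
- lever_tip (a point): centre of the lever's red ball, about 66 mm above the bench
- cell_fresh: fresh cell: round cell with a GREEN sleeve and a copper band near its knob end, 33 mm diameter, body 58 mm long, 0.12 kg, lying in the tray. Origin: middle of the body, on its axis; x points along the cell towards its brass knob (10 mm wide, stands 2.5 mm out of the end); the other end is flat. In the tray its axis is 28 mm above the bench, level, and the tray is bare beside it, floor 5 mm high
- cell_fresh_plus (a point): tip of the fresh cell's brass knob, 31.5 mm from the cell's middle
- cell_spent: spent cell, same shape with a GREY sleeve, lying parallel to the fresh one in the blue tray, 80 mm from it; either cell may be on the left
- bottle_buffer: glass bottle with blue screw cap, 69 mm wide, 142 mm tall; bystander, origin under its middle
- timer: small white bench timer, 62 mm tall; bystander, origin under its middle
- tube_rack: orange rack with capped tubes, 160 x 70 mm, 110 mm tall; bystander, origin under its middle
- tip_box: blue box with clear lid, 106 x 68 mm, 67 mm tall; bystander, origin under its middle
- beaker_100: empty glass beaker, 61 mm wide, 69 mm tall; bystander, origin under its middle
- petri_dish: clear flat dish, 61 mm wide, 15 mm tall; bystander, origin under its middle
- tweezers: steel tweezers lying flat, 122 mm long; bystander, origin under its middle
- micropipette: white pipette lying flat, 239 mm long; bystander, origin under its middle
Not all that is in view belongs to the job. Of the things like the cell_fresh, leave any that is brown; of the rest the larger one is meant.

How it is judged:
By the outcome, as a careful person would: the job done as asked, in the order asked, and still so for the second after the job is handed in, with the robot touching nothing.
It also fails if it takes over 53 s, if anything falls off the work surface, if the arm or the gripper's body presses on something with over 40 N, if the wrist force passes 120 N, or if a joint passes its speed limit or range.

### The arm

A 6-joint arm with a two-finger parallel gripper is mounted at the origin on a cart in front of the work surface, level with it; the furniture and walls round the work are solid. World frame = base frame: x ahead of the robot, y to its left, z up, the work surface at z = 0. Lengths are in m, angles in rad, forces in N, time in s.
With the tool pointing down it reaches from about 0.425 to 0.95 m from the base axis. Payload 3.5 kg.
Tool frame: the origin (TCP) lies midway between the tips of the shut fingers; the grasp point (between the pads) lies 19 mm behind it; y points along the fingers, z is the direction in which the jaws open and shut, and the axes are right-handed (so a half turn about y gives the same grasp; the last joint's range is limited). The gripper opens to 85 mm and grips with 20 to 120 N. Pads are 22 mm wide; open, the fingers measure 114 mm over their backs; the gripper's body (76 mm by 85 mm) begins 54 mm behind the grasp point. The pads swing forward as they close: fully open they stand 13 mm farther back than shut.
Start: joints at [1.097, 0.286, 1.577, -0, 1.279, -0.15], TCP at [0.215, 0.64, 0.231] pointing down, gripper open.
Joint ranges: [-2.77, 2.77], [-0.9, 2.22], [0.21, 2.48], [-1.53, 4.67], [0.24, 2.81], [-2.84, 2.84]. Speed limits (rad/s): [2.79, 2.79, 3.14, 3.14, 3.14, 3.14].

### API

Orientations are given as a rotation vector (axis times angle).
In Python, from station import state, get_image, close_job gives the robot as it stands. The module is installed in compiled form; this text tells all that it offers.
- The arm moves only by the shell command python3 -m pendant 'ROWS' [FORCE]. ROWS is JSON, a list of rows, each an object of numbers: "x", "y", "z": the shift along the world's x, y, z in m; "rx", "ry", "rz": the turn, a rotation vector about the world's x, y, z in degrees; "hand": the finger opening in m, from 0 to 0.0854. A call has 1 to 12 rows; each row shifts and turns the commanded pose from where the row before left it; what a row does not reach is not made up. A row lasts 1/8 s, in which the tool goes at most 62.5 mm and 10.7 degrees, less where a joint would pass 70% of its speed; a pose out of reach is approached as far as the arm can. A call with a gripper value outside its range is refused whole. The fingers move at their own pace and stop on an object; FORCE is the grip in N (left out, the last holds). Time passes only in rows, so rows that do not move let the fingers close. It gives the time, the measured TCP pose, the force and the opening at its end, in the units of the state.
- state(): the state, without advancing time (a new reading comes with each control period).
- get_image(name): name is "side" or "top" or "wrist"; returns a dict with "img" (480x640x3 uint8, blue, green, red), "K" (3x3 intrinsics, pixels), "world_from_camera" (4x4, takes a point from camera to world coordinates); the wrist camera has in their place "hand_eye" (4x4, takes a point from camera to tool coordinates, whose origin is the TCP and whose axes are the tool frame's). Camera axes: x right, y down, z forward; pixel columns grow to the right and rows downward; lengths in m; the calibration is good to about 2 mm. A picture is of the moment at which its call begins: read the wrist's pose just before it. There is no depth.
- close_job(): hands the job in, once; it reports no verdict.
The state is a dict: "time_s": time; "q": joint angles; "joint_vel": joint speeds; "effort": joint torques, N m; "tool_pos": TCP position; "tool_rot": TCP orientation; "ft_force": force on the tool from outside, world axes, zero at the start; "torque": the same for the moment, N m; "grip_width": finger opening in m.
Only numpy, scipy, OpenCV 4.12 (cv2) and the standard library are available. Lean on these libraries where they do the work, as an engineer would, in place of code of your own. Each camera call takes 0.05 s, during which the arm holds its last target. There are 200 camera calls.

## Working session

There is one attempt and no reset: what is moved stays moved. The work goes in short steps, Python scripts to look and compute and a shell command to move; the robot and the scene stay as the last step left them, time stands still between calls to the robot, and variables do not carry over. Pictures are saved under pics/ and viewed, about 8 in all and at most 12, crops included, and the job is handed in when it is done.

```bash
mkdir -p pics; cat > h.py <<'E'
import numpy as np, cv2
from scipy.spatial.transform import Rotation as R
from station import state, get_image, close_job
def grab(n):
    s=state(); d=get_image(n)
    if n=="wrist":
        T=np.eye(4);T[:3,:3]=R.from_rotvec(s["tool_rot"]).as_matrix();T[:3,3]=s["tool_pos"]
        d["T"]=T@d["hand_eye"]
    else: d["T"]=d["world_from_camera"]
    d["T"]=np.array(d["T"]);d["K"]=np.array(d["K"]);return d
def ray(d,u,v):
    r=d["T"][:3,:3]@np.linalg.inv(d["K"])@np.array([u,v,1.]);return d["T"][:3,3],r
def onz(d,u,v,z):
    o,r=ray(d,u,v);return o+r*(z-o[2])/r[2]
def proj(d,p):
    c=np.linalg.inv(d["T"])@np.append(p,1);q=d["K"]@c[:3];return q[:2]/q[2]
E
python3 - <<'E'
from h import *
import pickle
for n in("top","side"):
    d=grab(n);cv2.imwrite(f"pics/{n}0.png",d["img"]);pickle.dump(d,open(n+"0.pkl","wb"));print(d["T"].round(3))
s=state();print(s);print(R.from_rotvec(s["tool_rot"]).as_matrix().round(3))
E
```

```text
[[-0.017 -0.993  0.114  0.435]
 [-1.     0.016 -0.005  0.02 ]
 [ 0.003 -0.114 -0.993  1.23 ]
 [ 0.     0.     0.     1.   ]]
[[ 1.310e-01 -8.720e-01  4.710e-01  4.200e-02]
 [-9.910e-01 -1.140e-01  6.300e-02 -7.300e-02]
 [-1.000e-03 -4.750e-01 -8.800e-01  1.023e+00]
 [ 0.000e+00  0.000e+00  0.000e+00  1.000e+00]]
{'time_s': 0.1, 'q': array([ 1.09701172e+00,  2.87145629e-01,  1.57805970e+00,  1.76914680e-05,
        1.27863342e+00, -1.49984606e-01]), 'joint_vel': array([ 0.00107499, -0.0013831 , -0.00358682, -0.0010373 , -0.00016435,
        0.00164724]), 'effort': array([ 1.04435010e-03, -4.07300270e+01, -2.93697953e+01, -1.26070181e-04,
        3.43636639e-03,  2.19458073e-06]), 'tool_pos': array([0.21444047, 0.63938406, 0.23002405]), 'tool_rot': array([-1.55795405,  0.25474551, -0.25363326]), 'ft_force': array([-1.09046535, -0.04011838, -0.91211111]), 'torque': array([0.01505836, 0.05270115, 0.01505014]), 'grip_width': 0.08524998157963604}
[[ 0.948 -0.001  0.318]
 [-0.318 -0.002  0.948]
 [-0.    -1.    -0.002]]
```

View pics/top0.png

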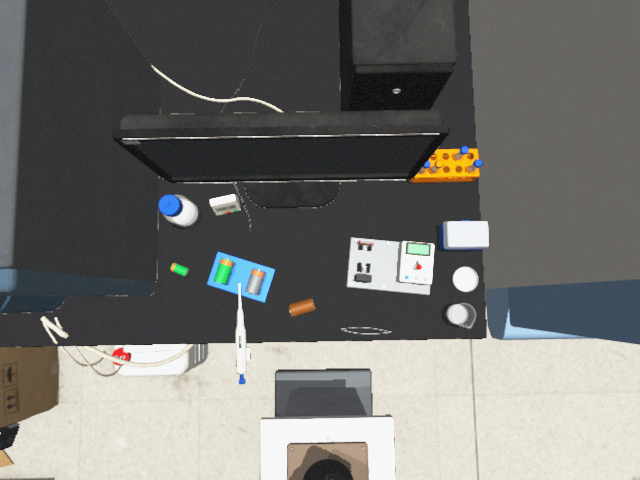

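View pics/side0.png

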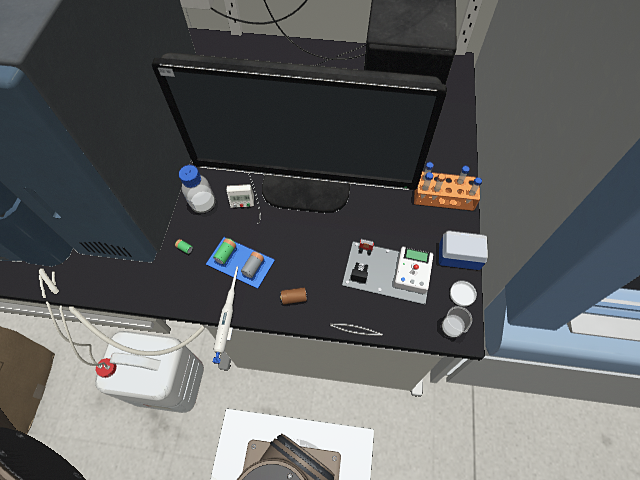

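The top view shows the fresh green cell at about (224,271), with its copper band at the upper end (228,262). The grey cell is at (256,282). The logger's red wall is at (365,242), its black spring block at (363,279) and the lever's red ball at (418,267). The distractors are the small green cell at (180,269) and the brown one at (302,307).

```bash
cat > m.py <<'E'
from h import *
import pickle
def blobs(im,lo,hi,roi,amin=8):
    x0,y0,x1,y1=roi;h=cv2.cvtColor(im,cv2.COLOR_BGR2HSV)[y0:y1,x0:x1]
    m=cv2.inRange(h,np.array(lo),np.array(hi));n,l,s,c=cv2.connectedComponentsWithStats(m)
    return [(s[i,4],c[i]+[x0,y0],cv2.minAreaRect(np.argwhere(l==i)[:,::-1].astype(np.float32)+np.float32([x0,y0]))) for i in range(1,n) if s[i,4]>=amin]
E
python3 - <<'E'
from m import *
for n,rois in(("top",[(205,250,280,305),(340,230,445,300)]),("side",[(200,230,280,290),(335,230,445,305)])):
    d=pickle.load(open(n+"0.pkl","rb"));im=d["img"]
    a,b=rois
    for nm,lo,hi,roi,z in(("green",(45,80,40),(80,255,255),a,.028),("orange",(5,80,60),(22,255,255),a,.028),("blue",(95,120,80),(125,255,255),a,.005),("grey plate",(0,0,110),(180,40,215),b,.006),("red",(0,120,60),(8,255,255),b,.04),("red2",(170,120,60),(180,255,255),b,.04),("black",(0,0,0),(180,255,60),b,.03),("white",(0,0,216),(180,40,255),b,.037)):
        for A,c,r in blobs(im,lo,hi,roi,10):
            print(n,nm,A,c.round(1),onz(d,*c,z).round(4),[onz(d,*p,z)[:2].round(4).tolist() for p in cv2.boxPoints(r)] if A>100 else "")
    x0,y0,x1,y1=b; c1=cv2.resize(im[y0:y0+75,x0:x0+105],None,fx=6,fy=6,interpolation=cv2.INTER_CUBIC)
    cv2.imwrite(f"pics/{n}_log.png",c1)
E
```

```text
top green 244 [222.6 273.4] [0.4957 0.2425 0.028 ] [[0.4798, 0.2641], [0.5222, 0.2502], [0.5118, 0.2205], [0.4695, 0.2345]]
top orange 47 [226.4 262.4] [0.522  0.2336 0.028 ] 
top orange 56 [257.4 272.9] [0.4955 0.1588 0.028 ] 
top blue 1519 [241.3 276.7] [0.4882 0.2009 0.005 ] [[0.4703, 0.2885], [0.5547, 0.2626], [0.5067, 0.1172], [0.423, 0.1441]]
top grey plate 16 [444.  237.5] [ 0.5765 -0.3003  0.006 ] 
top grey plate 165 [372.9 278.2] [ 0.4789 -0.1213  0.006 ] [[0.4592, -0.0535], [0.5827, -0.0684], [0.5592, -0.2743], [0.4361, -0.257]]
top grey plate 37 [362.2 246.5] [ 0.5575 -0.0974  0.006 ] 
top grey plate 15 [366. 242.] [ 0.5685 -0.107   0.006 ] 
top grey plate 200 [403.9 268.5] [ 0.5015 -0.1983  0.006 ] [[0.5343, -0.1377], [0.5712, -0.1949], [0.4585, -0.2657], [0.4223, -0.2088]]
top grey plate 57 [418.  243.3] [ 0.5632 -0.2355  0.006 ] 
top grey plate 12 [419.5 254.7] [ 0.5349 -0.238   0.006 ] 
top grey plate 21 [415.8 265.2] [ 0.5091 -0.2278  0.006 ] 
top grey plate 86 [362.8 272.8] [ 0.4926 -0.0969  0.006 ] 
top grey plate 17 [369.1 266.7] [ 0.5073 -0.1129  0.006 ] 
top red 
[... 1697 characters left out ...]
1] [ 0.4937 -0.2234  0.006 ] 
side grey plate 17 [421.2 283.2] [ 0.491  -0.2465  0.006 ] 
side red 55 [365.6 246.2] [ 0.5564 -0.1026  0.04  ] 
side red 20 [415.6 266.4] [ 0.5179 -0.2261  0.04  ] 
side black 3972 [388.2 263.6] [ 0.5214 -0.1615  0.03  ] [[0.4023, -0.0459], [0.5974, -0.0222], [0.6332, -0.2949], [0.4352, -0.2962]]
side black 16 [360.5 250. ] [ 0.5495 -0.0913  0.03  ] 
side black 16 [368.7 251.9] [ 0.5468 -0.1118  0.03  ] 
side black 192 [358.8 273.8] [ 0.4852 -0.0933  0.03  ] [[0.4661, -0.074], [0.5145, -0.0777], [0.5112, -0.1146], [0.4631, -0.1101]]
side white 787 [413.7 271.4] [ 0.5055 -0.2225  0.037 ] [[0.4704, -0.1786], [0.5686, -0.1906], [0.561, -0.2705], [0.4639, -0.2554]]
```

```bash
python3 -m pendant '[{"x":0.016,"y":-0.05},{"x":0.016,"y":-0.05},{"x":0.016,"y":-0.05},{"x":0.016,"y":-0.05},{"x":0.016,"y":-0.05},{"x":0.039,"y":-0.03},{"x":0.039,"y":-0.03},{"x":0.039,"y":-0.03},{"x":0.039,"y":-0.03},{"x":0.039,"y":-0.03},{}]'; python3 - <<'E'
from m import *
d=grab("wrist");cv2.imwrite("pics/w1.png",d["img"]);pickle.dump(d,open("w1.pkl","wb"));print(np.array(d["hand_eye"]).round(3),state()["tool_pos"])
for nm,lo,hi in(("green",(45,80,40),(80,255,255)),("orange",(5,80,60),(22,255,255))):
    for A,c,r in blobs(d["img"],lo,hi,(0,0,640,480),300):
        print(nm,A,c.round(1),onz(d,*c,.028).round(4),[onz(d,*p,.028)[:2].round(4).tolist() for p in cv2.boxPoints(r)])
E
```

```text
[[ 0.     0.961  0.278 -0.071]
 [-0.    -0.278  0.961 -0.142]
 [ 1.    -0.    -0.    -0.001]
 [ 0.     0.     0.     1.   ]] [0.21450178 0.63945869 0.23021484]
orange 27019 [558.4  83.9] [0.1686 0.8594 0.028 ] [[0.0807, 0.7926], [0.127, 0.93], [0.2804, 0.9147], [0.2279, 0.7583]]$[0]: bad value
```

View pics/w1.png

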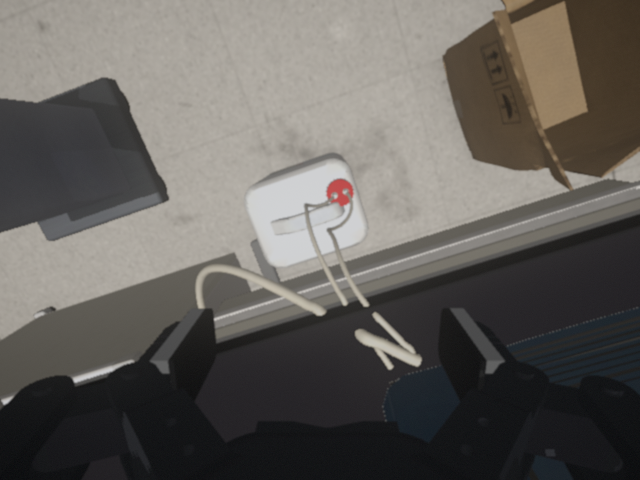

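```bash
python3 -m pendant '[{"x":0.016,"y":-0.05,"z":0,"rx":0,"ry":0,"rz":0,"hand":0.085}]'
```

```text
time_s: 0.28
tool_pos: [0.2301, 0.5907, 0.23]
tool_rot: [-1.557, 0.252, -0.251]
ft_force: [0.9, -0.6, 1.0]
grip_width: 0.0854
```

```bash
python3 -m pendant '[{"x":0.016,"y":-0.05,"hand":0.085},{"x":0.016,"y":-0.05,"hand":0.085},{"x":0.016,"y":-0.05,"hand":0.085},{"x":0.016,"y":-0.05,"hand":0.085},{"x":0.039,"y":-0.03,"hand":0.085},{"x":0.039,"y":-0.03,"hand":0.085},{"x":0.039,"y":-0.03,"hand":0.085},{"x":0.039,"y":-0.03,"hand":0.085},{"x":0.039,"y":-0.03,"hand":0.085},{"x":0,"hand":0.085}]'
```

```text
$[0]: bad value
```

```bash
python3 -m pendant '[{"x":0.016,"y":-0.05,"z":0,"rx":0,"ry":0,"rz":0,"hand":0.085},{"x":0.016,"y":-0.05,"z":0,"rx":0,"ry":0,"rz":0,"hand":0.085},{"x":0.016,"y":-0.05,"z":0,"rx":0,"ry":0,"rz":0,"hand":0.085},{"x":0.016,"y":-0.05,"z":0,"rx":0,"ry":0,"rz":0,"hand":0.085},{"x":0.039,"y":-0.03,"z":0,"rx":0,"ry":0,"rz":0,"hand":0.085},{"x":0.039,"y":-0.03,"z":0,"rx":0,"ry":0,"rz":0,"hand":0.085},{"x":0.039,"y":-0.03,"z":0,"rx":0,"ry":0,"rz":0,"hand":0.085},{"x":0.039,"y":-0.03,"z":0,"rx":0,"ry":0,"rz":0,"hand":0.085},{"x":0.039,"y":-0.03,"z":0,"rx":0,"ry":0,"rz":0,"hand":0.085},{"x":0,"y":0,"z":0,"rx":0,"ry":0,"rz":0,"hand":0.085}]'; python3 - <<'E'
from m import *
d=grab("wrist");cv2.imwrite("pics/w2.png",d["img"]);pickle.dump(d,open("w2.pkl","wb"));print(state()["tool_pos"])
for nm,lo,hi in(("green",(45,80,40),(80,255,255)),("orange",(5,80,60),(22,255,255)),("blue",(95,120,80),(125,255,255))):
    for A,c,r in blobs(d["img"],lo,hi,(0,0,640,480),300):
        print(nm,A,c.round(1),onz(d,*c,.028).round(4),[onz(d,*p,.028)[:2].round(4).tolist() for p in cv2.boxPoints(r)])
E
```

```text
time_s: 1.52
tool_pos: [0.4916, 0.2378, 0.2309]
tool_rot: [-1.556, 0.258, -0.257]
ft_force: [-0.2, 0.8, -1.1]
grip_width: 0.0852
[0.49023686 0.23894685 0.23075826]
green 818 [444.3 192.3] [0.5052 0.3457 0.028 ] [[0.5093, 0.3262], [0.4878, 0.3337], [0.5006, 0.3634], [0.5224, 0.3565]]
green 1432 [336.  222.4] [0.4999 0.2432 0.028 ] [[0.4714, 0.2362], [0.4809, 0.264], [0.5272, 0.2491], [0.5174, 0.2203]]
orange 2288 [113.2 201. ] [0.4147 0.0556 0.028 ] [[0.408, 0.0204], [0.3889, 0.0858], [0.421, 0.0944], [0.4416, 0.0279]]
blue 8312 [296.4 215.4] [0.4818 0.2104 0.028 ] [[0.4248, 0.1529], [0.4685, 0.2868], [0.5474, 0.2639], [0.5009, 0.121]]
blue 586 [537.2 365.6] [0.7132 0.394  0.028 ] [[0.6885, 0.3674], [0.6781, 0.378], [0.7396, 0.4213], [0.7509, 0.4108]]
```

View pics/w2.png

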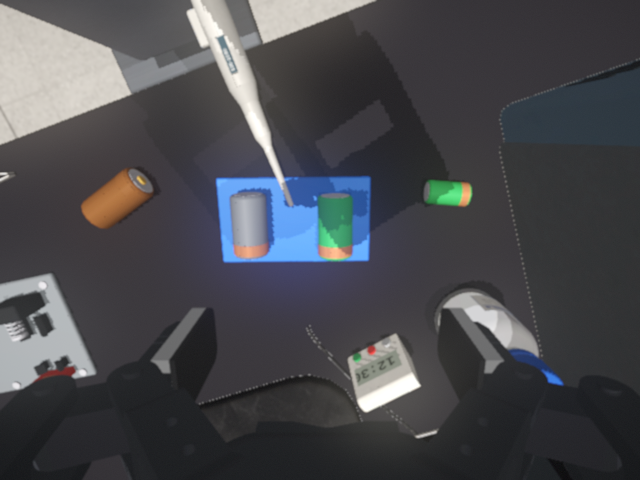

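The view shows the fresh cell at columns 318–352, rows 193–260, with the copper end forward. The pipette tip at about (291,203) comes close to it, so I'll go in with the fingers opened to only 50 mm.

```bash
python3 -m pendant '[{"x":0.0105,"y":0.003,"z":-0.05,"rx":0,"ry":0,"rz":0,"hand":0.05},{"x":0,"y":0,"z":-0.05,"rx":0,"ry":0,"rz":0,"hand":0.05},{"x":0,"y":0,"z":-0.04,"rx":0,"ry":0,"rz":0,"hand":0.05},{"x":0,"y":0,"z":0,"rx":0,"ry":0,"rz":0,"hand":0.05},{"x":0,"y":0,"z":0,"rx":0,"ry":0,"rz":0,"hand":0.05}]' 60; python3 - <<'E'
from m import *
d=grab("wrist");cv2.imwrite("pics/w3.png",d["img"]);print(state()["tool_pos"])
for nm,lo,hi in(("green",(45,80,40),(80,255,255)),("orange",(5,80,60),(22,255,255))):
    for A,c,r in blobs(d["img"],lo,hi,(0,0,640,480),300):
        print(nm,A,c.round(1),onz(d,*c,.028).round(4),[onz(d,*p,.0445)[:2].round(4).tolist() for p in cv2.boxPoints(r)])
E
```

```text
time_s: 2.2
tool_pos: [0.5008, 0.2439, 0.0931]
tool_rot: [-1.555, 0.252, -0.255]
ft_force: [0.4, -0.5, -0.1]
grip_width: 0.0499
[0.50146066 0.24386229 0.09384417]
green 2090 [500.7 214.5] [0.5039 0.3445 0.028 ] [[0.5013, 0.3192], [0.4818, 0.3251], [0.4943, 0.3547], [0.5143, 0.3497]]
green 3256 [330.2 262.2] [0.5002 0.2455 0.028 ] [[0.4701, 0.2392], [0.4764, 0.2644], [0.5221, 0.2538], [0.5156, 0.2269]]
orange 423 [533.8 217.4] [0.5114 0.3618 0.028 ] [[0.513, 0.3465], [0.4935, 0.3522], [0.4972, 0.3602], [0.5168, 0.3548]]
orange 713 [ 13.2 221.9] [0.4212 0.0846 0.028 ] [[0.4127, 0.0931], [0.4159, 0.1163], [0.4335, 0.11], [0.4303, 0.0861]]
orange 745 [186.6 310.1] [0.5016 0.1541 0.028 ] [[0.4867, 0.1519], [0.4949, 0.1786], [0.5054, 0.1743], [0.497, 0.1473]]
orange 473 [330.8 313.6] [0.5314 0.2355 0.028 ] [[0.5131, 0.2229], [0.5191, 0.2505], [0.531, 0.2479], [0.5249, 0.2199]]
```

View pics/w3.png

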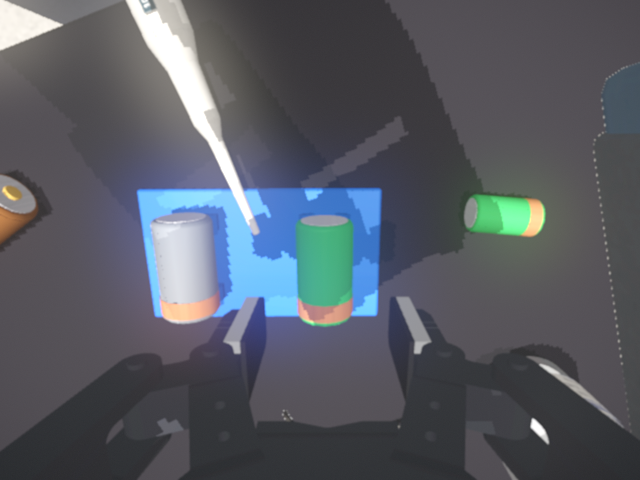

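The fingers (inner faces at columns 262 and 397) straddle the green cell (297–353) centrally, and the left finger stays clear of the pipette tip at (257,232). I'll go down and grip.

```bash
python3 -m pendant '[{"x":0.001,"y":-0.001,"z":-0.045,"rx":0,"ry":0,"rz":0,"hand":0.05},{"x":0,"y":0,"z":-0.03,"rx":0,"ry":0,"rz":0,"hand":0.05},{"x":0,"y":0,"z":-0.01,"rx":0,"ry":0,"rz":0,"hand":0.05},{"x":0,"y":0,"z":0,"rx":0,"ry":0,"rz":0,"hand":0.05}]' 60;  python3 -m pendant '[{"x":0,"y":0,"z":0,"rx":0,"ry":0,"rz":0,"hand":0.0},{"x":0,"y":0,"z":0,"rx":0,"ry":0,"rz":0,"hand":0.0},{"x":0,"y":0,"z":0,"rx":0,"ry":0,"rz":0,"hand":0.0},{"x":0,"y":0,"z":0,"rx":0,"ry":0,"rz":0,"hand":0.0},{"x":0,"y":0,"z":0,"rx":0,"ry":0,"rz":0,"hand":0.0}]' 60
```

```text
time_s: 2.75
tool_pos: [0.5022, 0.2423, 0.0076]
tool_rot: [-1.555, 0.253, -0.255]
ft_force: [-0.1, -0.7, 0.1]
grip_width: 0.0505
time_s: 3.38
tool_pos: [0.5027, 0.2419, 0.0087]
tool_rot: [-1.556, 0.251, -0.256]
ft_force: [-1.5, -3.5, 7.2]
grip_width: 0.0312
```

```bash
python3 -m pendant '[{"x":0,"y":0,"z":0.04,"rx":0,"ry":0,"rz":0,"hand":0},{"x":0,"y":0,"z":0.05,"rx":0,"ry":0,"rz":0,"hand":0},{"x":0,"y":0,"z":0.055,"rx":0,"ry":0,"rz":0,"hand":0},{"x":0,"y":-0.04,"z":0.04,"rx":0,"ry":0,"rz":2,"hand":0},{"x":0,"y":-0.055,"z":0.02,"rx":0,"ry":0,"rz":2,"hand":0},{"x":0,"y":-0.055,"z":0,"rx":0,"ry":0,"rz":2,"hand":0},{"x":0,"y":-0.055,"z":0,"rx":0,"ry":0,"rz":2,"hand":0},{"x":0,"y":-0.055,"z":0,"rx":0,"ry":0,"rz":2,"hand":0},{"x":0,"y":-0.05,"z":0,"rx":0,"ry":0,"rz":2,"hand":0},{"x":0,"y":-0.03,"z":0,"rx":0,"ry":0,"rz":0,"hand":0},{"x":0,"y":0,"z":0,"rx":0,"ry":0,"rz":0,"hand":0},{"x":0,"y":0,"z":0,"rx":0,"ry":0,"rz":0,"hand":0}]'; python3 - <<'E'
from m import *
d=grab("wrist");cv2.imwrite("pics/w4.png",d["img"]);pickle.dump(d,open("w4.pkl","wb"));s=state();print(s["tool_pos"],s["ft_force"],R.from_rotvec(s["tool_rot"]).as_matrix().round(3))
for nm,lo,hi,z in(("green",(45,80,40),(80,255,255),.2),("orange",(5,80,60),(22,255,255),.2),("red",(0,120,60),(6,255,255),.036),("red2",(170,120,60),(180,255,255),.036)):
    for A,c,r in blobs(d["img"],lo,hi,(0,0,640,480),80):
        print(nm,A,c.round(1),onz(d,*c,z).round(4),cv2.boxPoints(r).round().tolist())
E
```

```text
time_s: 4.88
tool_pos: [0.5012, -0.0974, 0.2115]
tool_rot: [-1.568, 0.09, -0.09]
ft_force: [-0.0, 0.0, -2.1]
grip_width: 0.0311
[ 0.50117679 -0.09709251  0.21147244] [-0.04828071 -0.3716244  -0.54962245] [[ 0.994  0.     0.113]
 [-0.113  0.     0.994]
 [ 0.    -1.     0.   ]]
green 11451 [327.2 338.1] [ 0.5182 -0.0998  0.2   ] [[281.0, 408.0], [281.0, 263.0], [374.0, 263.0], [374.0, 408.0]]
green 1250 [188.8 289.2] [ 0.4874 -0.1573  0.2   ] [[161.0, 278.0], [217.0, 278.0], [217.0, 300.0], [161.0, 300.0]]
orange 3069 [502.7  91.7] [ 0.4219 -0.0218  0.2   ] [[456.0, 88.0], [532.0, 57.0], [548.0, 95.0], [471.0, 127.0]]
orange 351 [625.6 180.6] [0.4613 0.028  0.2   ] [[610.0, 184.0], [612.0, 171.0], [641.0, 177.0], [639.0, 189.0]]
orange 1815 [326.8 412.1] [ 0.5582 -0.1046  0.2   ] [[283.0, 386.0], [371.0, 386.0], [371.0, 427.0], [283.0, 427.0]]
orange 107 [142.7 430.4] [ 0.5585 -0.1961  0.2   ] [[134.0, 434.0], [146.0, 421.0], [152.0, 427.0], [139.0, 439.0]]
orange 727 [188.6 459. ] [ 0.5783 -0.1774  0.2   ] [[160.0, 478.0], [207.0, 425.0], [222.0, 438.0], [175.0, 492.0]]
red 116 [169.7 250.9] [ 0.5107 -0.238   0.036 ] [[164.0, 245.0], [175.0, 245.0], [175.0, 256.0], [164.0, 256.0]]
```

View pics/w4.png

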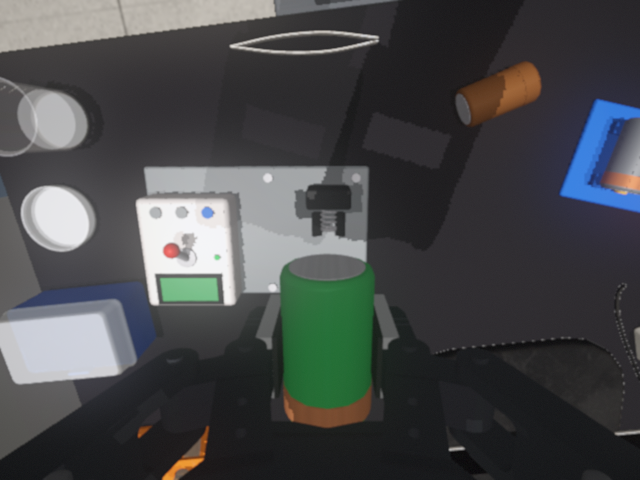

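The cell is gripped centrally (columns 281–374). The logger lies square to the image, with its spring block at columns 306–351, rows 185–208, and the lever ball at (171,251). Next I'll measure the logger properly from both views.

```bash
python3 - <<'E'
from m import *
a=np.radians(-6.5);X=np.array([np.cos(a),np.sin(a)]);Y=np.array([-np.sin(a),np.cos(a)])
def xy(p): return (np.array([X@p[:2],Y@p[:2]])*1000).round(1)
d=pickle.load(open("w4.pkl","rb"));im=d["img"]
print("tcp",xy([0.5012,-.0972]),"K",d["K"][0])
hsv=cv2.cvtColor(im,cv2.COLOR_BGR2HSV)
for n,p,z in(("block top back L",(306,186),.042),("back R",(351,186),.042),("front L",(306,209),.042),("front R",(352,209),.042),("plate NR",(368,167),.006),("plate NL",(145,167),.006),("plate R293",(368,293),.006),("con NL",(137,199),.037),("con NR",(229,196),.037),("con FL",(151,305),.037),("con FR",(236,304),.037),("ball",(171,250),.066)):
    print(n,xy(onz(d,*p,z)))
m=cv2.inRange(hsv,np.array((0,0,0)),np.array((180,255,45)))[175:245,295:362];print("dark rows",[(175+i,295+np.flatnonzero(r)[[0,-1]]) for i,r in enumerate(m) if r.any()][::4])
for n in("top","side"):
    d=pickle.load(open(n+"0.pkl","rb"));im=d["img"];print(n)
    x0,y0,x1,y1=(345,235,385,290) if n=="top" else (345,235,385,295)
    b=[x for x in blobs(im,(0,100,40),(10,255,255),(x0,y0,x1,y1),5)]+[x for x in blobs(im,(170,100,40),(180,255,255),(x0,y0,x1,y1),5)]
    for A,c,r in b: print("wall",A,c.round(1),xy(onz(d,*c,.036)))
    for A,c,r in blobs(im,(0,0,0),(180,255,70),(x0,y0+25,x1,y1-3),15): print("blk",A,c.round(1),xy(onz(d,*c,.04)),cv2.boxPoints(r).round().tolist())
cs=[cv2.resize(pickle.load(open(n+"0.pkl","rb"))["img"][y:y+60,x:x+50],None,fx=8,fy=8,interpolation=cv2.INTER_NEAREST) for n,x,y in(("top",340,233),("side",340,233))]
cv2.imwrite("pics/bay.png",np.hstack(cs))
E
```

```text
tcp [509.  -39.8] K [378.21276579   0.         326.88955129]
block top back L [477.  -57.7]
back R [477.1 -20.7]
front L [496.2 -58. ]
front R [496.2 -19.6]
plate NR [464.6  -3.3]
plate NL [ 464.3 -204.7]
plate R293 [5.875e+02 2.000e-01]
con NL [ 488.4 -200.4]
con NR [ 485.9 -122.8]
con FL [ 585.7 -201.3]
con FR [ 584.8 -123.6]
ball [ 524.5 -164.5]
dark rows [(186, array([316, 347])), (190, array([324, 349])), (194, array([332, 349])), (198, array([332, 349])), (202, array([335, 349])), (206, array([337, 349])), (214, array([337, 343])), (218, array([342, 343])), (225, array([343, 343]))]
top
wall 5 [359.4 242.2] [571.3 -23.4]
blk 55 [345.7 270.1] [500.8   3.7] [[345.0, 260.0], [347.0, 260.0], [347.0, 286.0], [345.0, 286.0]]
blk 22 [359.  266.8] [511.8 -27.2] [[358.0, 263.0], [360.0, 263.0], [360.0, 270.0], [358.0, 270.0]]
blk 15 [367.7 267.5] [512.3 -48. ] [[367.0, 271.0], [367.0, 264.0], [369.0, 264.0], [369.0, 271.0]]
side
wall 59 [365.8 246.3] [566.4 -39.3]
blk 18 [345.6 263.4] [507.3  -1.5] [[345.0, 260.0], [347.0, 260.0], [347.0, 269.0], [345.0, 269.0]]
blk 222 [359.1 273.9] [488.3 -38.8] [[350.0, 280.0], [354.0, 262.0], [369.0, 265.0], [365.0, 283.0]]
blk 75 [352.9 289.5] [446.  -32.9] [[345.0, 291.0], [345.0, 286.0], [367.0, 286.0], [367.0, 291.0]]
```

View pics/bay.png

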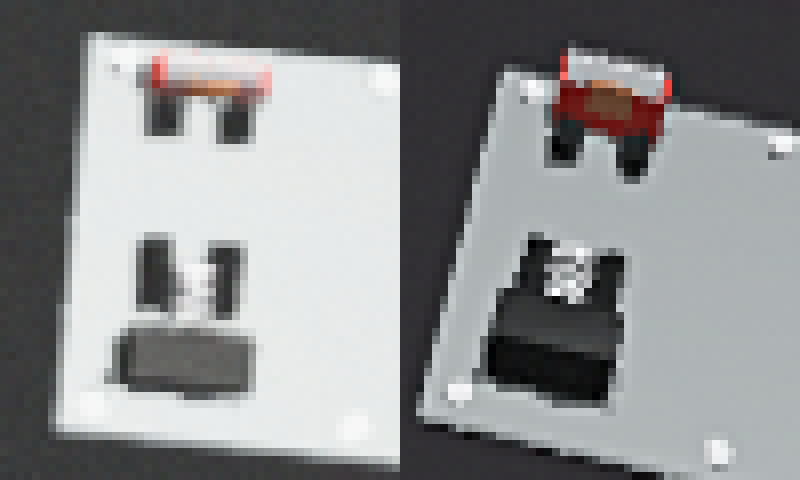

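```bash
python3 -m pendant '[{"x":0.0175,"y":-0.0017,"z":-0.037,"rx":-1.02,"ry":-8.94,"rz":0,"hand":0},{"x":0.0175,"y":-0.0017,"z":-0.037,"rx":-1.02,"ry":-8.94,"rz":0,"hand":0},{"x":0.0175,"y":-0.0017,"z":-0.037,"rx":-1.02,"ry":-8.94,"rz":0,"hand":0},{"x":0,"y":0,"z":0,"rx":0,"ry":0,"rz":0,"hand":0},{"x":0,"y":0,"z":0,"rx":0,"ry":0,"rz":0,"hand":0}]'; cat >> m.py <<'E'
def rep():
    a=np.radians(-6.5);X=np.array([np.cos(a),np.sin(a),0]);Y=np.array([-np.sin(a),np.cos(a),0])
    s=state();p=np.array(s["tool_pos"]);M=R.from_rotvec(s["tool_rot"]).as_matrix();f=s["ft_force"]
    print("t",round(s["time_s"],2),"tcp",round((X@p)*1e3-539.2,1),round((Y@p)*1e3+39,1),round(p[2]*1e3,1),"tilt",np.degrees(np.arctan2(M[2,0],M[:3,0]@X)).round(1),"yaw",np.degrees(np.arctan2(M[1,0],M[0,0])).round(1),"F",round(f@X,1),round(f@Y,1),round(f[2],1),"w",round(s["grip_width"]*1e3,1))
E
python3 - <<'E'
from m import *
rep()
d=grab("wrist");cv2.imwrite("pics/w5.png",d["img"]);pickle.dump(d,open("w5.pkl","wb"))
E
```

```text
time_s: 5.55
tool_pos: [0.555, -0.1029, 0.1023]
tool_rot: [-1.564, -0.284, -0.458]
ft_force: [-0.5, -0.5, -1.0]
grip_width: 0.0315
t 5.55 tcp 23.9 -0.4 102.3 tilt 27.0 yaw -6.5 F -0.4 -0.6 -1.0 w 31.5
```

View pics/w5.png

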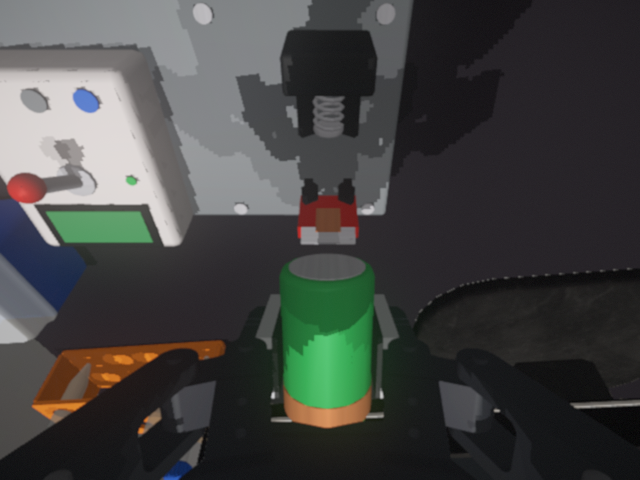

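The tilted cell (columns 281–374) lines up with the red wall (299–358), the spring (about 328) and the block (281–376), so I'm going in.

```bash
python3 -m pendant '[{"x":-0.0012,"y":0.0006,"z":-0.032,"rx":0,"ry":0,"rz":0,"hand":0},{"x":0,"y":0,"z":-0.025,"rx":0,"ry":0,"rz":0,"hand":0},{"x":0,"y":0,"z":-0.005,"rx":0,"ry":0,"rz":0,"hand":0},{"x":0,"y":0,"z":0,"rx":0,"ry":0,"rz":0,"hand":0}]' 80; python3 -c "from m import *;rep()"
python3 -m pendant '[{"x":-0.005,"y":0.0006,"z":-0.002,"rx":0,"ry":0,"rz":0,"hand":0},{"x":-0.005,"y":0.0006,"z":-0.002,"rx":0,"ry":0,"rz":0,"hand":0},{"x":0,"y":0,"z":0,"rx":0,"ry":0,"rz":0,"hand":0}]';python3 -c "from m import *;rep()"
python3 -m pendant '[{"x":-0.003,"y":0.0003,"z":-0.001,"rx":0,"ry":0,"rz":0,"hand":0},{"x":0,"y":0,"z":0,"rx":0,"ry":0,"rz":0,"hand":0}]';python3 -c "from m import *;rep()"
python3 -m pendant '[{"x":-0.003,"y":0.0003,"z":-0.001,"rx":0,"ry":0,"rz":0,"hand":0},{"x":0,"y":0,"z":0,"rx":0,"ry":0,"rz":0,"hand":0}]';python3 -c "from m import *;rep()"
```

```text
time_s: 6.1
tool_pos: [0.5541, -0.1031, 0.0402]
tool_rot: [-1.564, -0.284, -0.46]
ft_force: [0.8, -0.6, -0.7]
grip_width: 0.0309
t 6.1 tcp 23.0 -0.7 40.2 tilt 27.1 yaw -6.5 F 0.8 -0.5 -0.7 w 30.9
time_s: 6.48
tool_pos: [0.5423, -0.1014, 0.0346]
tool_rot: [-1.564, -0.282, -0.459]
ft_force: [0.4, -0.7, -1.1]
grip_width: 0.0306
t 6.47 tcp 11.0 -0.3 34.6 tilt 27.0 yaw -6.6 F 0.4 -0.6 -1.1 w 30.6
time_s: 6.72
tool_pos: [0.5405, -0.1014, 0.0344]
tool_rot: [-1.564, -0.284, -0.461]
ft_force: [2.2, 1.3, 0.7]
grip_width: 0.0308
t 6.72 tcp 9.3 -0.6 34.4 tilt 27.1 yaw -6.6 F 2.0 1.5 0.7 w 30.8
time_s: 6.98
tool_pos: [0.5379, -0.1015, 0.0337]
tool_rot: [-1.565, -0.284, -0.462]
ft_force: [3.3, 1.1, 4.4]
grip_width: 0.0311
t 6.97 tcp 6.7 -0.9 33.7 tilt 27.2 yaw -6.6 F 3.2 1.4 4.4 w 31.1
```

```bash
python3 -m pendant '[{"x":-0.002,"y":0.0006,"z":-0.001,"rx":0,"ry":0,"rz":0,"hand":0},{"x":-0.002,"y":0.0006,"z":-0.001,"rx":0,"ry":0,"rz":0,"hand":0},{"x":0,"y":0,"z":0,"rx":0,"ry":0,"rz":0,"hand":0}]';python3 -c "from m import *;rep()"
python3 -m pendant '[{"x":0,"y":0,"z":-0.002,"rx":0,"ry":0,"rz":0,"hand":0},{"x":0,"y":0,"z":-0.002,"rx":0,"ry":0,"rz":0,"hand":0},{"x":0,"y":0,"z":0,"rx":0,"ry":0,"rz":0,"hand":0}]';python3 -c "
from m import *
rep()
d=grab('wrist');cv2.imwrite('pics/w6.png',d['img'])"
```

```text
time_s: 7.35
tool_pos: [0.535, -0.1012, 0.0328]
tool_rot: [-1.566, -0.287, -0.464]
ft_force: [5.3, -0.1, 6.7]
grip_width: 0.0309
t 7.35 tcp 3.8 -1.0 32.8 tilt 27.4 yaw -6.5 F 5.2 0.5 6.7 w 30.9
time_s: 7.72
tool_pos: [0.5354, -0.1015, 0.029]
tool_rot: [-1.567, -0.287, -0.465]
ft_force: [5.5, -0.8, 5.6]
grip_width: 0.031
t 7.72 tcp 4.2 -1.3 29.0 tilt 27.4 yaw -6.5 F 5.5 -0.2 5.6 w 31.0
```

View pics/w6.png

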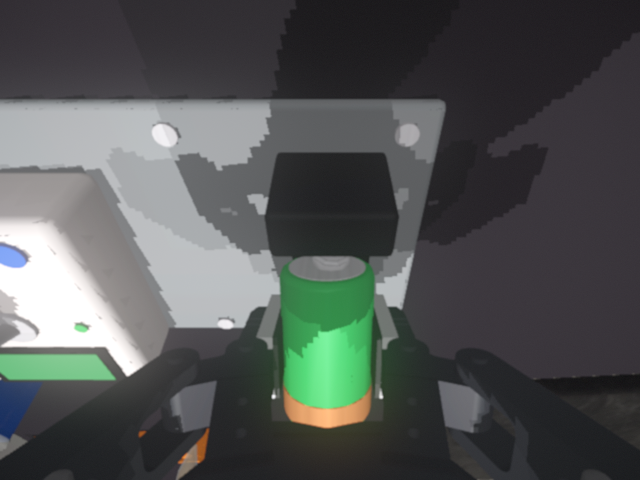

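The cell is against the spring, and the block (266–397) shows I need about +1 mm sideways. I'll correct that, press a little further and start lowering.

```bash
python3 -m pendant '[{"x":-0.0017,"y":0.0014,"z":-0.002,"rx":0,"ry":0,"rz":0,"hand":0},{"x":0,"y":0,"z":0,"rx":0,"ry":0,"rz":0,"hand":0}]';python3 -c "from m import *;rep()"
python3 -m pendant '[{"x":-0.0006,"y":0.0001,"z":-0.0027,"rx":0.51,"ry":4.47,"rz":0,"hand":0},{"x":-0.0006,"y":0.0001,"z":-0.0027,"rx":0.51,"ry":4.47,"rz":0,"hand":0},{"x":0,"y":0,"z":0,"rx":0,"ry":0,"rz":0,"hand":0}]';python3 -c "from m import *;rep()"
python3 -m pendant '[{"x":-0.0009,"y":0.0001,"z":-0.0025,"rx":0.51,"ry":4.47,"rz":0,"hand":0},{"x":-0.0009,"y":0.0001,"z":-0.0025,"rx":0.51,"ry":4.47,"rz":0,"hand":0},{"x":0,"y":0,"z":0,"rx":0,"ry":0,"rz":0,"hand":0}]';python3 -c "from m import *;rep()"
```

```text
time_s: 8.02
tool_pos: [0.5341, -0.1006, 0.0274]
tool_rot: [-1.568, -0.288, -0.466]
ft_force: [6.3, -3.3, 6.3]
grip_width: 0.0309
t 8.03 tcp 2.8 -0.5 27.4 tilt 27.5 yaw -6.5 F 6.6 -2.6 6.3 w 30.9
time_s: 8.4
tool_pos: [0.5329, -0.0999, 0.0209]
tool_rot: [-1.576, -0.164, -0.341]
ft_force: [6.2, -4.2, 3.1]
grip_width: 0.0309
t 8.4 tcp 1.6 0.0 20.9 tilt 18.4 yaw -6.5 F 6.7 -3.5 3.1 w 30.9
time_s: 8.78
tool_pos: [0.5318, -0.0997, 0.0159]
tool_rot: [-1.578, -0.041, -0.219]
ft_force: [8.1, -2.7, 3.1]
grip_width: 0.0304
t 8.78 tcp 0.5 0.1 15.9 tilt 9.5 yaw -6.5 F 8.4 -1.7 3.1 w 30.4
```

```bash
python3 -m pendant '[{"x":-0.0018,"y":0.0002,"z":-0.0024,"rx":0.51,"ry":4.47,"rz":0,"hand":0},{"x":-0.0014,"y":0.0002,"z":-0.0022,"rx":0.54,"ry":4.77,"rz":0,"hand":0},{"x":0,"y":0,"z":0,"rx":0,"ry":0,"rz":0,"hand":0},{"x":0,"y":0,"z":0,"rx":0,"ry":0,"rz":0,"hand":0}]';python3 -c "
from m import *
rep()
d=grab('wrist');cv2.imwrite('pics/w7.png',d['img'])"
```

```text
time_s: 9.28
tool_pos: [0.5294, -0.0995, 0.0119]
tool_rot: [-1.573, 0.085, -0.095]
ft_force: [8.4, -2.3, 3.7]
grip_width: 0.031
t 9.28 tcp -1.9 0.1 11.9 tilt 0.4 yaw -6.6 F 8.6 -1.3 3.7 w 31.0
```

View pics/w7.png

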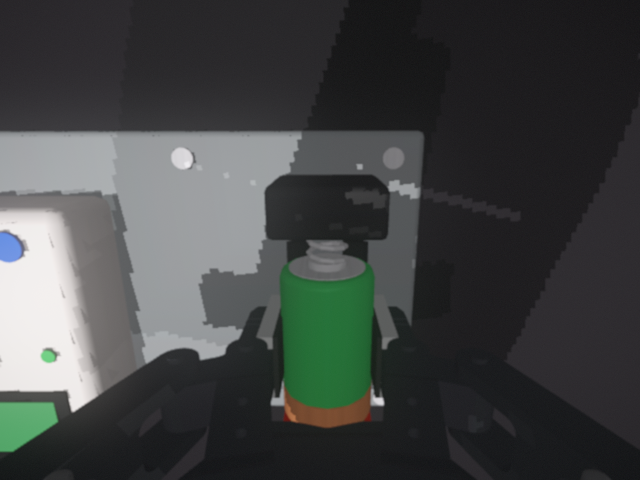

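The cell lies level with its flat end about 11 mm from the block, and the red wall just shows beyond the copper end. I'll ease it forward to the wall.

```bash
python3 -m pendant '[{"x":0.0015,"y":-0.0002,"z":-0.0004,"rx":0,"ry":0,"rz":0,"hand":0},{"x":0,"y":0,"z":0,"rx":0,"ry":0,"rz":0,"hand":0}]';python3 -c "from m import *;rep()"
python3 -m pendant '[{"x":0.001,"y":-0.0001,"z":-0.0004,"rx":0,"ry":0,"rz":0,"hand":0},{"x":0,"y":0,"z":0,"rx":0,"ry":0,"rz":0,"hand":0}]';python3 -c "from m import *;rep()"
```

```text
time_s: 9.57
tool_pos: [0.5294, -0.0995, 0.0118]
tool_rot: [-1.572, 0.088, -0.091]
ft_force: [2.5, -1.6, 10.9]
grip_width: 0.0306
t 9.57 tcp -2.0 0.1 11.8 tilt 0.1 yaw -6.5 F 2.6 -1.3 10.9 w 30.6
time_s: 9.82
tool_pos: [0.5294, -0.0995, 0.0117]
tool_rot: [-1.572, 0.09, -0.088]
ft_force: [-1.6, -1.6, 16.1]
grip_width: 0.0313
t 9.82 tcp -2.0 0.1 11.7 tilt -0.1 yaw -6.5 F -1.4 -1.8 16.1 w 31.3
```

```bash
python3 -m pendant '[{"x":0,"y":0,"z":0.0006,"rx":0,"ry":0,"rz":0,"hand":0.055},{"x":0,"y":0,"z":0,"rx":0,"ry":0,"rz":0,"hand":0.055},{"x":0,"y":0,"z":0,"rx":0,"ry":0,"rz":0,"hand":0.055},{"x":0,"y":0,"z":0,"rx":0,"ry":0,"rz":0,"hand":0.055}]';python3 -c "from m import *;rep()"
python3 -m pendant '[{"x":0,"y":0,"z":0.03,"rx":0,"ry":0,"rz":0,"hand":0.055},{"x":0,"y":0,"z":0.05,"rx":0,"ry":0,"rz":0,"hand":0.055},{"x":-0.03,"y":0.003,"z":0.05,"rx":0,"ry":0,"rz":0,"hand":0.055},{"x":-0.02,"y":0.002,"z":0,"rx":0,"ry":0,"rz":0,"hand":0.055},{"x":0,"y":0,"z":0,"rx":0,"ry":0,"rz":0,"hand":0.055}]';python3 -c "
from m import *
rep()
d=grab('wrist');cv2.imwrite('pics/w8.png',d['img'][120:480,120:560]);pickle.dump(d,open('w8.pkl','wb'))"
```

```text
time_s: 10.32
tool_pos: [0.5263, -0.0974, 0.0083]
tool_rot: [-1.568, 0.095, -0.084]
ft_force: [0.2, 0.1, 0.1]
grip_width: 0.0549
t 10.32 tcp -5.2 1.8 8.3 tilt -0.4 yaw -6.5 F 0.2 0.1 0.1 w 54.9
time_s: 10.95
tool_pos: [0.4763, -0.0924, 0.1392]
tool_rot: [-1.569, 0.094, -0.086]
ft_force: [-1.2, -0.7, -0.0]
grip_width: 0.0549
t 10.95 tcp -55.5 1.1 139.2 tilt -0.3 yaw -6.6 F -1.1 -0.8 -0.0 w 54.9
```

View pics/w8.png

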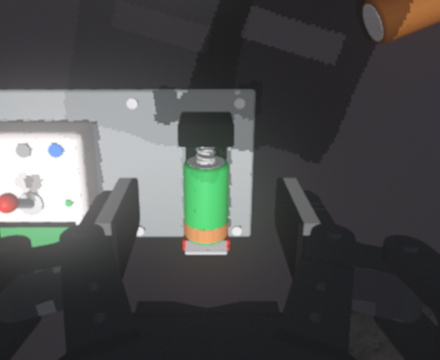

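The released cell sits in the bay with its copper end against the red wall (crop about (207,240)). The flat end is at row 163 and the block front at row 147. I'll check the fit numerically.

```bash
python3 - <<'E'
from m import *
a=np.radians(-6.5);X=np.array([np.cos(a),np.sin(a)])
d=pickle.load(open('w8.pkl','rb'));im=d["img"];h=cv2.cvtColor(im,cv2.COLOR_BGR2HSV)
prev=None
for r in range(225,392):
    c=h[r,322:333].mean(0).astype(int)
    if r>262 and (r<295 or r>340): print(r,c.tolist(),[round((X@onz(d,327,r,z)[:2])*1e3-539.2,1) for z in(.042,.0475)],end=" | ")
E
```

```text
263 [70, 29, 60] [np.float64(-45.8), np.float64(-47.7)] | 264 [69, 30, 60] [np.float64(-45.1), np.float64(-47.0)] | 265 [70, 31, 60] [np.float64(-44.4), np.float64(-46.3)] | 266 [77, 11, 85] [np.float64(-43.7), np.float64(-45.6)] | 267 [99, 4, 130] [np.float64(-43.0), np.float64(-44.9)] | 268 [98, 3, 136] [np.float64(-42.3), np.float64(-44.2)] | 269 [107, 3, 145] [np.float64(-41.6), np.float64(-43.5)] | 270 [124, 2, 180] [np.float64(-40.9), np.float64(-42.8)] | 271 [122, 2, 184] [np.float64(-40.2), np.float64(-42.1)] | 272 [114, 2, 175] [np.float64(-39.5), np.float64(-41.4)] | 273 [115, 3, 185] [np.float64(-38.8), np.float64(-40.8)] | 274 [117, 3, 175] [np.float64(-38.0), np.float64(-40.1)] | 275 [101, 3, 141] [np.float64(-37.3), np.float64(-39.4)] | 276 [81, 4, 116] [np.float64(-36.6), np.float64(-38.7)] | 277 [82, 4, 122] [np.float64(-35.9), np.float64(-37.9)] | 278 [107, 2, 162] [np.float64(-35.2), np.float64(-37.2)] | 279 [121, 2, 197] [np.float64(-34.4), np.float64(-36.5)] | 280 [125, 2, 195] [np.float64(-33.7), np.float64(-35.8)] | 281 [134, 3, 198] [np.float64(-33.0), np.float
[... 2987 characters left out ...]
float64(43.7), np.float64(39.8)] | 380 [10, 19, 70] [np.float64(44.6), np.float64(40.7)] | 381 [12, 18, 70] [np.float64(45.4), np.float64(41.5)] | 382 [14, 19, 69] [np.float64(46.3), np.float64(42.3)] | 383 [11, 18, 69] [np.float64(47.1), np.float64(43.2)] | 384 [7, 18, 69] [np.float64(48.0), np.float64(44.0)] | 385 [9, 18, 68] [np.float64(48.8), np.float64(44.8)] | 386 [7, 18, 68] [np.float64(49.7), np.float64(45.7)] | 387 [7, 18, 68] [np.float64(50.5), np.float64(46.5)] | 388 [20, 17, 68] [np.float64(51.4), np.float64(47.3)] | 389 [6, 19, 67] [np.float64(52.3), np.float64(48.2)] | 390 [5, 17, 67] [np.float64(53.1), np.float64(49.0)] | 391 [17, 17, 67] [np.float64(54.0), np.float64(49.9)] |
```

Block front to flat end comes out at 14.0 mm (14 expected when home), and the body spans −29.4 to +28 mm, so the cell is home and level. I'll press lightly on the knob end with shut fingers to make sure.

```bash
python3 -m pendant '[{"x":0.035,"y":-0.0045,"z":0,"rx":0,"ry":0,"rz":0,"hand":0},{"x":0.034,"y":-0.0045,"z":0,"rx":0,"ry":0,"rz":0,"hand":0},{"x":0,"y":0,"z":-0.04,"rx":0,"ry":0,"rz":0,"hand":0},{"x":0,"y":0,"z":-0.035,"rx":0,"ry":0,"rz":0,"hand":0},{"x":0,"y":0,"z":-0.01,"rx":0,"ry":0,"rz":0,"hand":0},{"x":0,"y":0,"z":0,"rx":0,"ry":0,"rz":0,"hand":0}]' 40;python3 -c "from m import *;rep()"
python3 -m pendant '[{"x":0,"y":0,"z":-0.004,"rx":0,"ry":0,"rz":0,"hand":0},{"x":0,"y":0,"z":-0.003,"rx":0,"ry":0,"rz":0,"hand":0},{"x":0,"y":0,"z":0,"rx":0,"ry":0,"rz":0,"hand":0}]';python3 -c "from m import *;rep()"
```

```text
time_s: 11.75
tool_pos: [0.5459, -0.1016, 0.0531]
tool_rot: [-1.568, 0.095, -0.084]
ft_force: [0.2, 1.0, 0.0]
grip_width: -0.0001
t 11.75 tcp 14.7 -0.1 53.1 tilt -0.4 yaw -6.6 F 0.1 1.0 0.0 w -0.1
time_s: 12.12
tool_pos: [0.5464, -0.1018, 0.0477]
tool_rot: [-1.569, 0.093, -0.086]
ft_force: [1.5, 0.5, 0.2]
grip_width: 0.0002
t 12.12 tcp 15.2 -0.3 47.7 tilt -0.2 yaw -6.6 F 1.4 0.7 0.2 w 0.2
```

```bash
python3 -m pendant '[{"x":0,"y":0,"z":-0.002,"rx":0,"ry":0,"rz":0,"hand":0},{"x":0,"y":0,"z":-0.001,"rx":0,"ry":0,"rz":0,"hand":0},{"x":0,"y":0,"z":0,"rx":0,"ry":0,"rz":0,"hand":0}]';python3 -c "from m import *;rep()"
```

```text
time_s: 12.5
tool_pos: [0.5466, -0.1018, 0.0473]
tool_rot: [-1.569, 0.094, -0.085]
ft_force: [-7.0, 2.0, 15.3]
grip_width: 0.0
t 12.5 tcp 15.4 -0.3 47.3 tilt -0.3 yaw -6.5 F -7.2 1.2 15.3 w 0.0
```

The cell's top is at 47.3–47.5 mm under 15 N, so it is fully home. Now the lever.

```bash
python3 -m pendant '[{"x":0,"y":0,"z":0.04,"rx":0,"ry":0,"rz":0,"hand":0},{"x":0,"y":0,"z":0.04,"rx":0,"ry":0,"rz":0,"hand":0},{"x":-0.0246,"y":-0.039,"z":0,"rx":0,"ry":0,"rz":0,"hand":0},{"x":-0.0246,"y":-0.039,"z":0,"rx":0,"ry":0,"rz":0,"hand":0},{"x":-0.0246,"y":-0.039,"z":0,"rx":0,"ry":0,"rz":0,"hand":0},{"x":0,"y":0,"z":-0.03,"rx":0,"ry":0,"rz":0,"hand":0},{"x":0,"y":0,"z":-0.03,"rx":0,"ry":0,"rz":0,"hand":0},{"x":0,"y":0,"z":-0.006,"rx":0,"ry":0,"rz":0,"hand":0},{"x":0,"y":0,"z":0,"rx":0,"ry":0,"rz":0,"hand":0}]';python3 -c "from m import *;rep()"
```

```text
time_s: 13.62
tool_pos: [0.4725, -0.2187, 0.0584]
tool_rot: [-1.569, 0.094, -0.086]
ft_force: [0.2, -0.6, -0.3]
grip_width: 0.0001
t 13.62 tcp -45.0 -124.8 58.4 tilt -0.3 yaw -6.5 F 0.2 -0.6 -0.3 w 0.1
```

```bash
python3 -m pendant '[{"x":0.006,"y":-0.0007,"z":-0.002,"rx":0,"ry":0,"rz":0,"hand":0},{"x":0.006,"y":-0.0007,"z":0,"rx":0,"ry":0,"rz":0,"hand":0},{"x":0.006,"y":-0.0007,"z":0,"rx":0,"ry":0,"rz":0,"hand":0},{"x":0.006,"y":-0.0007,"z":0,"rx":0,"ry":0,"rz":0,"hand":0}]';python3 -c "from m import *;rep()"
python3 -m pendant '[{"x":0.005,"y":-0.0006,"z":0,"rx":0,"ry":0,"rz":0,"hand":0},{"x":0.005,"y":-0.0006,"z":0,"rx":0,"ry":0,"rz":0,"hand":0},{"x":0.004,"y":-0.0005,"z":0,"rx":0,"ry":0,"rz":0,"hand":0},{"x":0,"y":0,"z":0,"rx":0,"ry":0,"rz":0,"hand":0}]';python3 -c "from m import *;rep()"
python3 -m pendant '[{"x":0.003,"y":-0.0003,"z":0,"rx":0,"ry":0,"rz":0,"hand":0},{"x":0,"y":0,"z":0,"rx":0,"ry":0,"rz":0,"hand":0}]';python3 -c "from m import *;rep()"
```

```text
time_s: 14.12
tool_pos: [0.4966, -0.2215, 0.0564]
tool_rot: [-1.569, 0.094, -0.085]
ft_force: [-3.8, 0.3, 2.4]
grip_width: 0.0002
t 14.12 tcp -20.7 -124.9 56.4 tilt -0.3 yaw -6.5 F -3.8 -0.1 2.4 w 0.2
time_s: 14.62
tool_pos: [0.5108, -0.2232, 0.0559]
tool_rot: [-1.569, 0.093, -0.086]
ft_force: [0.1, 0.3, -0.0]
grip_width: 0.0001
t 14.62 tcp -6.4 -125.0 55.9 tilt -0.2 yaw -6.6 F 0.1 0.3 -0.0 w 0.1
time_s: 14.88
tool_pos: [0.5131, -0.2233, 0.0558]
tool_rot: [-1.568, 0.095, -0.085]
ft_force: [-2.0, 0.2, -0.1]
grip_width: 0.0001
t 14.88 tcp -4.1 -124.8 55.8 tilt -0.3 yaw -6.6 F -2.0 -0.0 -0.1 w 0.1
```

```bash
python3 -m pendant '[{"x":0.003,"y":-0.0003,"z":0,"rx":0,"ry":0,"rz":0,"hand":0},{"x":0,"y":0,"z":0,"rx":0,"ry":0,"rz":0,"hand":0}]';python3 -c "from m import *;rep()"
python3 -m pendant '[{"x":0.003,"y":-0.0003,"z":0,"rx":0,"ry":0,"rz":0,"hand":0},{"x":0,"y":0,"z":0,"rx":0,"ry":0,"rz":0,"hand":0}]';python3 -c "from m import *;rep()"
```

```text
time_s: 15.12
tool_pos: [0.5155, -0.2235, 0.0556]
tool_rot: [-1.568, 0.096, -0.084]
ft_force: [-4.7, 0.4, -0.6]
grip_width: -0.0001
t 15.12 tcp -1.7 -124.7 55.6 tilt -0.4 yaw -6.5 F -4.7 -0.1 -0.6 w -0.1
time_s: 15.38
tool_pos: [0.516, -0.2235, 0.0553]
tool_rot: [-1.567, 0.101, -0.077]
ft_force: [-11.7, 1.1, 4.5]
grip_width: -0.0
t 15.38 tcp -1.2 -124.6 55.3 tilt -0.9 yaw -6.5 F -11.7 -0.3 4.5 w -0.0
```

The lever is against its hard stop. I'll back off and take the last checks.

```bash
python3 -m pendant '[{"x":-0.02,"y":0.002,"z":0,"rx":0,"ry":0,"rz":0,"hand":0},{"x":-0.02,"y":0.002,"z":0.02,"rx":0,"ry":0,"rz":0,"hand":0},{"x":0,"y":0.02,"z":0.05,"rx":0,"ry":0,"rz":0,"hand":0},{"x":-0.01,"y":0.05,"z":0.05,"rx":0,"ry":0,"rz":0,"hand":0},{"x":0,"y":0.03,"z":0.03,"rx":0,"ry":0,"rz":0,"hand":0},{"x":0,"y":0,"z":0,"rx":0,"ry":0,"rz":0,"hand":0},{"x":0,"y":0,"z":0,"rx":0,"ry":0,"rz":0,"hand":0}]';python3 - <<'E'
from m import *
rep()
a=np.radians(-6.5);X=np.array([np.cos(a),np.sin(a)]);Y=np.array([-np.sin(a),np.cos(a)])
xy=lambda p:(round(X@p[:2]*1e3-539.2,1),round(Y@p[:2]*1e3+39,1))
d=grab("wrist");im=d["img"]
for nm,lo,hi,z in(("green",(45,100,60),(80,255,255),.0475),("copper",(5,80,60),(22,255,255),.0475),("ball",(0,150,60),(6,255,255),.066)):
    for A,c,r in blobs(im,lo,hi,(100,130,420,480),60): print(nm,A,xy(onz(d,*c,z)),[xy(onz(d,*p,z)) for p in cv2.boxPoints(r)] if nm!="ball" else "")
s=grab("side")["img"]
cv2.imwrite("pics/end.png",np.hstack([cv2.resize(im,(480,360)),cv2.resize(s[225:345,330:430],(300,360))]))
E
```

```text
time_s: 16.25
tool_pos: [0.4709, -0.1266, 0.1995]
tool_rot: [-1.569, 0.093, -0.086]
ft_force: [-0.8, -0.1, -1.1]
grip_width: 0.0001
t 16.25 tcp -57.0 -33.5 199.5 tilt -0.2 yaw -6.5 F -0.8 -0.2 -1.1 w 0.1
green 1724 (np.float64(-8.9), np.float64(-1.9)) [(np.float64(-33.2), np.float64(-16.8)), (np.float64(-33.1), np.float64(11.8)), (np.float64(16.1), np.float64(13.7)), (np.float64(16.1), np.float64(-16.1))]
copper 200 (np.float64(20.5), np.float64(5.0)) [(np.float64(15.6), np.float64(-4.0)), (np.float64(13.3), np.float64(12.8)), (np.float64(24.3), np.float64(14.5)), (np.float64(26.6), np.float64(-2.5))]
ball 72 (np.float64(18.3), np.float64(-127.0))
```

View pics/end.png

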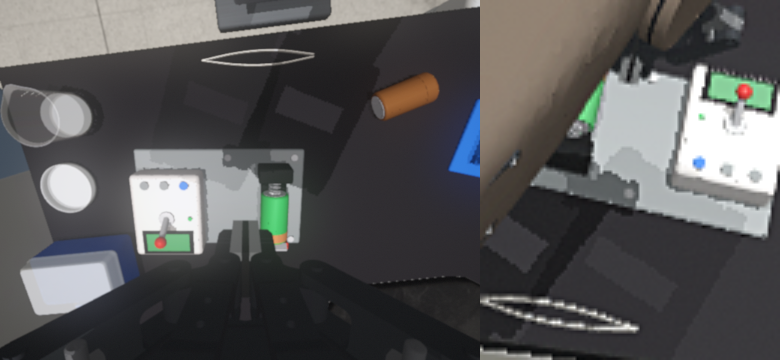

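The last view shows the lever leaning towards the red wall's end (ball at (160,243)), with the cell still home at (273,215) and the gripper clear. The ball measures +18 mm along the logger's x; about +15 mm is expected when the lever is on.

```bash
python3 -c "from station import close_job;print(close_job())"
```

```text
the job is handed in; nothing more can be done
None
```

The fresh green cell is in the logger's bay and released, the power lever is flipped fully on, and I handed the job in at about 16 s on the robot's clock.

**Cell:** I gripped it in the tray with a narrowed opening to miss the pipette tip. I tilted it 27°, pressed it onto the spring, lowered it level and let go.
- **Position after release:** the flat end sat 14.0 mm from the spring block, where 14 mm means home. The body spanned −29.4 to +28 mm along the bay.
- **Height:** pressing the knob end with 15 N met the cell's top at 47.3 mm, where 47.5 mm means fully down.

**Lever:** I pushed it with the shut fingers until it stopped hard at about 12 N. The ball was then at +18 mm along the logger's x; about +15 mm is expected when on, so this agrees within measuring error.

**Checks that did not quite agree:**
- The arm shifted about 3–4 mm when I opened the fingers, because it had been pressing on the cell.
- In the last picture the arm hid part of the bay, so the final colour-mask reading of the cell's position is rough. It disagrees with the earlier reading by up to about 4 mm at the flat end, but by eye the cell still looked in place.
- I did not measure the grey cell and the other bench items again. Those visible in the last pictures looked unmoved, and I noticed no unexpected contact.

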